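Third hand for the gingerbread house: hold the front wall for icing

ROBOT

A 7-joint arm with a two-finger parallel gripper is mounted at the origin on the work surface. World frame = base frame: x ahead of the robot, y to its left, z up, the work surface at z = 0. Lengths are in m, angles in rad, forces in N, time in s.
With the tool pointing down it reaches from about 0.4 to 0.875 m from the base axis. Payload 19.3 kg.
Tool frame: the origin (TCP) lies at the very end of the fingers, on their centre line; the grasp point (between the pads) lies 19 mm behind it; z points along the fingers, y is the line along which they close (so a half turn about z gives the same grasp; the last joint's range is limited). The gripper opens to 85 mm and grips with 20 to 120 N. Pads are 22 mm wide; open, the fingers measure 114 mm over their backs; the gripper's body (76 mm by 85 mm) begins 54 mm behind the grasp point. The pads swing forward as they close: fully open they stand 13 mm farther back than shut.
Start: joints at [1.132, 0.521, -0.036, 1.599, 0.021, 1.021, -0.113], TCP at [0.225, -0.583, 0.231] pointing down, gripper open.
Joint ranges: [-2.91, 2.91], [-0.3, 2.13], [-1.5, 1.42], [0.17, 2.43], [-1.26, 4.41], [0.16, 1.93], [-2.52, 2.52]. Speed limits (rad/s): [1.89, 1.89, 2.39, 2.39, 3.01, 3.01, 3.01].

INTERFACE

Orientations are given as a unit quaternion [w, x, y, z].
In Python, from cell import monitor, eyes, workorder gives the robot as it stands. The module is installed in compiled form; this text tells all that it offers.
- The arm moves only by the tool play_rows, never from a script. Its arguments are lists of equal length, an entry for each row: "linear": the shift along the tool's x, y, z in mm, a list of three; "rotation": the turn, a rotation vector about the tool's x, y, z in rad, a list of three. In form: {"linear": [[tx, ty, tz], ...], "rotation": [[rx, ry, rz], ...]}. A call has 1 to 12 rows; each row shifts and turns the commanded pose from where the row before left it, along the tool's axes as they then stand; what a row does not reach is not made up. A row lasts 1/12 s, in which the tool goes at most 41.7 mm and 7.16 degrees, less where a joint would pass 70% of its speed; a pose out of reach is approached as far as the arm can. A call with a gripper value outside its range is refused whole. "gripper" is the opening, from -1 (shut) to 1 (fully open), set as the call begins (left out, the last holds). The fingers move at their own pace and stop on an object; "force" is the grip in N (left out, the last holds). Time passes only in rows, so rows that do not move let the fingers close. It gives the time, the measured TCP pose, the force, the opening and the grip force at its end, in the units of the state.
- monitor.observe(): the state, without advancing time (a new reading comes with each control period).
- eyes.get_image(name): name is "scene" or "top" or "wrist"; returns a dict with "image" (384x512x3 uint8, red, green, blue), "mtx" (3x3 intrinsics, pixels), "extrinsics" (4x4, takes a point from camera to world coordinates); the wrist camera has in their place "mount" (4x4, takes a point from camera to tool coordinates, whose origin is the TCP and whose axes are the flange's). Camera axes: x right, y down, z forward; pixel columns grow to the right and rows downward; lengths in m; the calibration is good to about 2 mm. The wrist camera is an equidistant fisheye: a pixel r from the principal point sees the ray r / f radians off the axis. A picture is of the moment at which its call begins: read the wrist's pose just before it. There is no depth.
- workorder.job_done(): hands the job in; it is judged then, once.
The state is a dict: "clock": time; "joint_pos": joint angles; "joint_vel": joint speeds; "tau": joint torques, N m; "tool_pos": TCP position; "tool_rot": TCP orientation; "wrist_force": force on the tool from outside, world axes, zero at the start; "moment": the same for the moment, N m; "width": finger opening in m; "grasp_force": force on a finger pad.
Only numpy, scipy, OpenCV 4.12 (cv2) and the standard library are available. Lean on these libraries where they do the work, as an engineer would, in place of code of your own. Each camera call takes 0.05 s, during which the arm holds its last target. There are 200 camera calls.

TASK

Take the gingerbread wall with the two windows out of the plate rack and stand it upright on the cake board, closing the open side of the half-built house, its ends flush with the outsides of the two gables. Push it square against the gable edges with a light, steady push of about 8 newtons and keep it so for at least three seconds, so that I can pipe icing down the corners; the program finishes while the robot is still holding it pressed there. Never bang or lean hard on the house, whose icing would crack, and leave the roof panels and everything else on the table where they are.

Things in the scene. Friction and masses are not known exactly. Their poses are not given: they have to be found in the camera images.
- front_wall: front wall: stiff gingerbread slab 160 long, 9 thick, 90 tall (mm), 70 to 110 g, standing on its long edge in the rack; two window openings 26 wide x 30 tall, sill 32 above the foot, centred 45 either side of the middle; the middle 64 mm is solid. Origin: middle of its foot. x along its length, y through its thickness, z up. Either face may go inwards
- roof_a: roof panel, plain slab without windows, 200 long, 9 thick, 95 tall as it stands on edge in the rack (mm). Origin: middle of its foot; axes as the wall's. Not needed now: leave it standing
- roof_b: the other roof panel, the same as roof_a. Leave it standing
- rack: fixed wooden plate rack (mm): two rails 18 wide, 14 high, 250 long along its y, at x = -55 and +55, each with 12 upright 8 mm dowels 21 apart, tops 64 above the table. Wall and roof panels stand on the rails (feet 14 up) along the rack's x, at y = -84, 0, +84 in any order, each with 2 mm play between dowels. Between the two rows it is open. Origin: centre of the underside
- board: cake board, 240 x 200 x 12 mm, fixed on the table by a non-slip mat; carries the shell. Origin: centre of the underside
- shell: the set part of the house, fixed on the board (mm): two gables 9 thick, 100 wide, 90 tall at the eaves, 134 at the peak, outer faces at x = -80 and +80, edges at y = -50 and +50; back wall at y = 50 to 59. The side y = -50 is open, 142 clear between the gables; no roof. Origin: on the board's top, midway; x along the house, y towards the back wall, z up. Icing cracks above 30 N
- seat (a point): where the front wall's origin belongs, on the board's top, 54.5 mm from the shell's origin along its -y; axes as the shell's: push along its +y. Past first touch on both gables some 0.3 to 1 mm more of robot travel adds 5 N, so creep in and read the force. Let the foot just touch the board: pressed down hard it drags there, and that drag can be mistaken for the push on the gables
- sugar_jar: clip-top glass jar, 90 mm across, 130 tall; stays. Origin: centre of its underside
- ramekin: white bowl, 84 mm across, 45 tall; stays. Origin: centre of its underside
- cutter: round steel biscuit cutter, 70 mm across, 35 tall; stays. Origin: centre of its underside
- essence: small amber bottle, 34 mm across, 85 tall; stays. Origin: centre of its underside
- palette_knife: cranked palette knife, 290 mm long, 24 high, lying along its x; stays. Origin: under its middle
- star_biscuit: six-pointed biscuit, 70 mm across, 10 thick; stays. Origin: centre of its underside
Mind the look-alikes: they are no part of the job. What is shaped like the roof_b but blue, white or yellow is not meant.

How it is judged:
On the way, in this order (a step that is already met when the one before it is completed fails the run):
1. the windowed wall is lifted out of the rack, upright and clear of the dowels (height (world z) of front_wall above 0.07 m and angle between front_wall's own z axis and vertical below 0.35 rad and contact force between front_wall and rack below 0.05 N and contact force between the fingers and front_wall above 2 N), for 0.1 s.
2. the wall is held in its place, pressed on the gables with 3 to 15 N, for three seconds on end (contact force between front_wall and shell between 3 and 15 N and contact force between the fingers and front_wall above 2 N and x of front_wall in the frame of seat between -0.006 and 0.006 m and y of front_wall in the frame of seat between -0.004 and 0.004 m and z of front_wall in the frame of seat between -0.003 and 0.004 m and angle between the x axis of front_wall and the x axis of shell, either way round below 0.04 rad and angle between front_wall's own z axis and vertical below 0.05 rad and linear speed of front_wall below 0.01 m/s), for 3 s.
At the end, for the whole second after the job is handed in: Still held by the robot, the windowed wall is upright (0.05 rad), within 6 mm of its seat along the house and 4 mm across, foot within 4 mm of the board, parallel (0.04 rad), still, pressed on the shell with 3 to 15 N; other loose things within 30 mm of their start, roof panels untouched by the wall (all of step 2 and contact force between front_wall and roof_a below 0.05 N and contact force between front_wall and roof_b below 0.05 N and distance of each of roof_a, roof_b, sugar_jar, ramekin, cutter, essence, palette_knife, star_biscuit from where it was at the start of the episode below 0.03 m); the arm keeps its last pose, push and grip.
It fails at once if the house is struck or leant on so that its icing cracks (more than 30 N from the wall or the robot) (contact force between any of front_wall, the arm, the fingers and shell above 30 N).
It fails at once if a roof panel or another bystander is moved more than 30 mm (distance of any of roof_a, roof_b, sugar_jar, ramekin, cutter, essence, palette_knife, star_biscuit from where it was at the start of the episode above 0.03 m).
It also fails if it takes over 64 s, if anything falls off the work surface, if the arm or the gripper's body presses on something with over 40 N, if the wrist force passes 120 N, or if a joint passes its speed limit or range.

## Working session

There is one attempt and no reset: what is moved stays moved. The work goes in short steps, Python scripts to look and compute and a tool call to move; the robot and the scene stay as the last step left them, time stands still between calls to the robot, and variables do not carry over. Pictures are saved under pics/ and viewed, at most 13 in all, crops included, and the job is handed in when it is done.

Besides the shell and the picture viewer there is one more tool, called after "Emit:" by a JSON object that holds its "name" and its "arguments". play_rows: Moves the arm, as the interface text tells. Its arguments: {"type":"object","properties":{"linear":{"type":"array"},"rotation":{"type":"array"},"gripper":{"type":"number"},"force":{"type":"number"}},"required":["linear","rotation"]}

```bash
mkdir -p pics; python3 - <<'E'
from cell import monitor, eyes
import cv2, numpy as np, pickle
s=monitor.observe(); print({k:np.round(v,4).tolist() for k,v in s.items()})
d={}
for n in ("scene","top","wrist"):
    r=eyes.get_image(n); d[n]=r
    cv2.imwrite(f"pics/{n}0.png",r["image"][:,:,::-1])
    print(n,[ (k,np.round(v,4).tolist()) for k,v in r.items() if k!="image"])
pickle.dump(d,open("d0.pkl","wb"))
for n in("scene","top"):
    cv2.imwrite(f"pics/{n}0b.png",cv2.resize(d[n]["image"][:,:,::-1],(800,600),interpolation=cv2.INTER_CUBIC))
E
```

```text
{'clock': 0.0, 'joint_pos': [1.1318, 0.522, -0.0363, 1.6, 0.0212, 1.0211, -0.1128], 'joint_vel': [0.0006, 0.0008, 0.0002, 0.0008, -0.0002, -0.0013, -0.0007], 'tau': [-0.0012, -92.7104, 1.9799, -36.9936, 0.0178, 0.0082, -0.0], 'tool_pos': [0.2252, -0.5827, 0.2307], 'tool_rot': [-0.0005, 0.983, 0.1834, -0.0001], 'wrist_force': [-0.1187, -0.2495, 1.2641], 'moment': [0.0101, -0.0205, -0.0653], 'grasp_force': 0.0, 'width': 0.0853}
scene [('mtx', [[387.0261, 0.0, 252.067], [0.0, 387.0261, 186.9179], [0.0, 0.0, 1.0]]), ('extrinsics', [[-0.7197, 0.3639, -0.5912, 1.3797], [0.6942, 0.3649, -0.6204, 0.8303], [-0.01, -0.857, -0.5153, 0.8118], [0.0, 0.0, 0.0, 1.0]])]
top [('mtx', [[389.0007, 0.0, 258.7223], [0.0, 389.0007, 189.8434], [0.0, 0.0, 1.0]]), ('extrinsics', [[-0.0042, -0.9872, 0.1593, 0.2817], [-0.9999, 0.0024, -0.0115, -0.0582], [0.011, -0.1593, -0.9872, 1.4317], [0.0, 0.0, 0.0, 1.0]])]
wrist [('mtx', [[297.3186, 0.0, 258.7712], [0.0, 297.3186, 186.8653], [0.0, 0.0, 1.0]]), ('mount', [[-0.0007, -0.9542, -0.2992, 0.0766], [1.0, -0.0008, 0.0003, -0.0007], [-0.0005, -0.2992, 0.9542, -0.143], [0.0, 0.0, 0.0, 1.0]])]
```

View pics/scene0b.png

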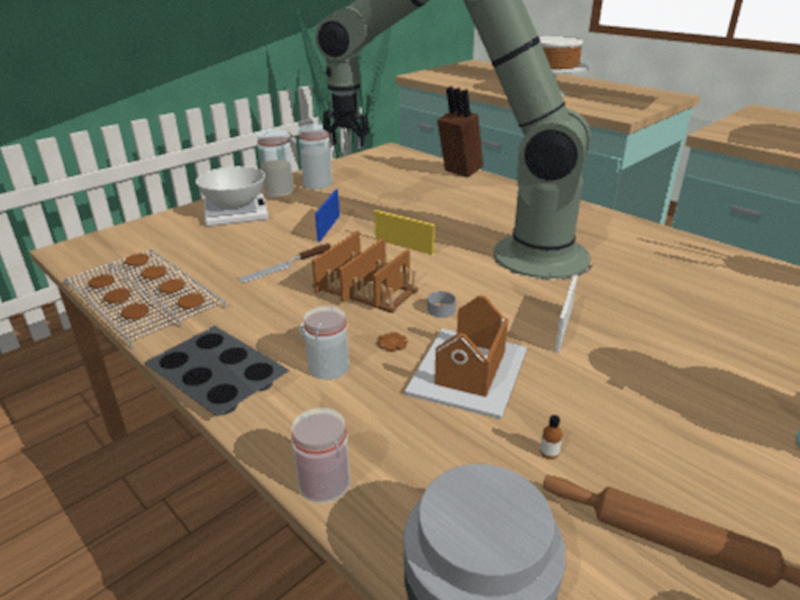

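View pics/top0b.png

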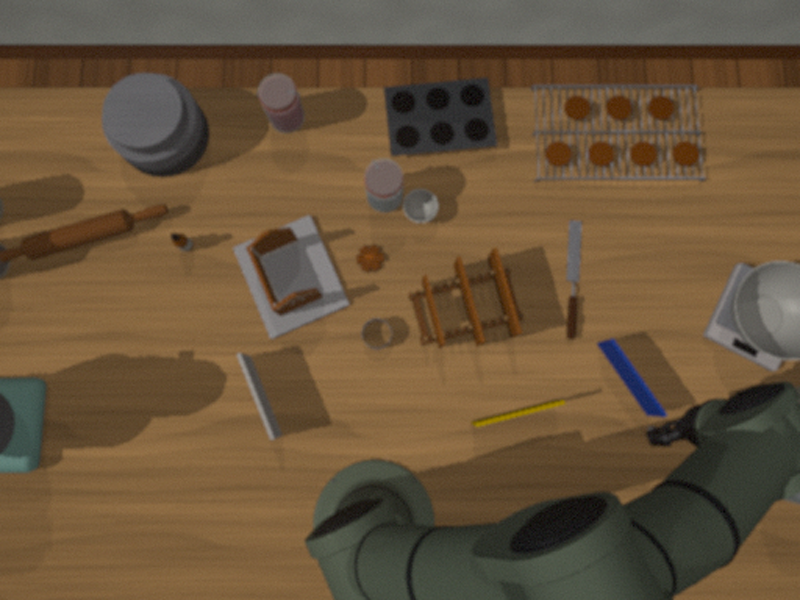

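```bash
cat > h.py <<'E'
import numpy as np, cv2, pickle
from scipy.spatial.transform import Rotation as R
from scipy.optimize import least_squares
def T(x,y,yaw,z=0):
    M=np.eye(4); M[:3,:3]=R.from_euler('z',yaw).as_matrix(); M[:3,3]=[x,y,z]; return M
def tp(M,P): return np.asarray(P)@M[:3,:3].T+M[:3,3]
def proj(c,P):
    E=np.linalg.inv(c["extrinsics"]); q=tp(E,P); K=c["mtx"]
    return q[:,:2]/q[:,2:]*K[0,0]+K[:2,2]
def wproj(c,Tt,P):  # wrist fisheye; Tt tool pose 4x4
    q=tp(np.linalg.inv(Tt@c["mount"]),P); K=c["mtx"]
    r=np.hypot(q[:,0],q[:,1]); th=np.arctan2(r,q[:,2])
    return q[:,:2]/r[:,None]*th[:,None]*K[0,0]+K[:2,2]
def tool(s):
    M=np.eye(4); q=s["tool_rot"]; M[:3,:3]=R.from_quat([q[1],q[2],q[3],q[0]]).as_matrix(); M[:3,3]=s["tool_pos"]; return M
E
python3 - <<'E'
from h import *
d=pickle.load(open("d0.pkl","rb")); t=d["top"]
px=np.array([[234,250],[312,216],[350,300],[272,337]])*.64
# board corners back-projected to z=0.012
def bp(c,uv,z):
    r=np.c_[(uv-c["mtx"][:2,2])/c["mtx"][0,0],np.ones(len(uv))]@c["extrinsics"][:3,:3].T
    o=c["extrinsics"][:3,3]; return o+r*((z-o[2])/r[:,2])[:,None]
print(np.round(bp(t,px,.012),3))
print("rack panel tops", np.round(bp(t,np.array([[424,278],[440,345],[460,260],[480,342],[492,252],[518,332]])*.64,.107),3))
im=t["image"][125:235,140:350]; cv2.imwrite("pics/tc.png",cv2.resize(im[:,:,::-1],None,fx=3.8,fy=3.8,interpolation=cv2.INTER_CUBIC))
im=d["scene"]["image"][140:265,190:350]; cv2.imwrite("pics/sc.png",cv2.resize(im[:,:,::-1],None,fx=4.8,fy=4.8,interpolation=cv2.INTER_CUBIC))
E
```

```text
[[0.625 0.331 0.012]
 [0.708 0.147 0.012]
 [0.503 0.053 0.012]
 [0.416 0.234 0.012]]
rack panel tops [[ 0.537 -0.118  0.107]
 [ 0.388 -0.151  0.107]
 [ 0.578 -0.198  0.107]
 [ 0.395 -0.239  0.107]
 [ 0.596 -0.27   0.107]
 [ 0.416 -0.323  0.107]]
```

View pics/tc.png

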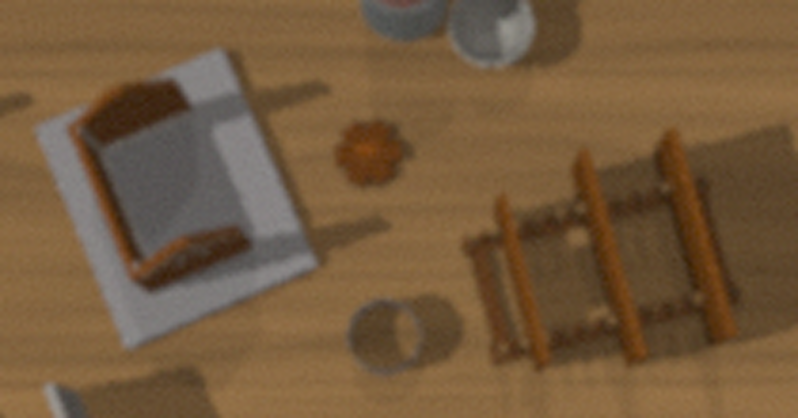

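View pics/sc.png

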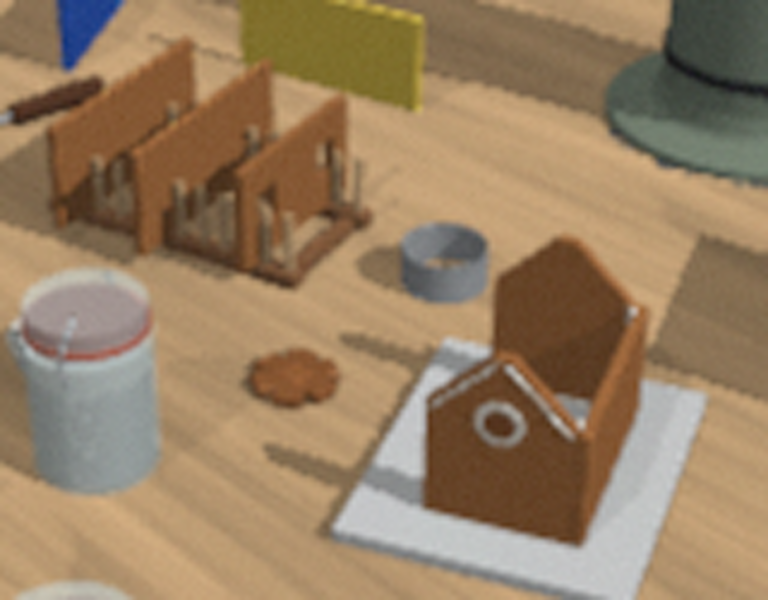

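```bash
cat > fit0.py <<'E'
from h import *
d=pickle.load(open("d0.pkl","rb")); t,s=d["top"],d["scene"]
tc=lambda a:np.array(a,float)/3.8+[140,125]-.5+.5/3.8
sc=lambda a:np.array(a,float)/4.8+[190,140]-.5+.5/4.8
# board
bt=tc([[36,128],[222,47],[318,265],[130,348]]); bP=np.array([[.12,.1,.012],[.12,-.1,.012],[-.12,-.1,.012],[-.12,.1,.012]])
bs=sc([[332,533],[445,338],[706,397]]); bPs=np.array([[.12,-.1,.012],[-.12,-.1,.012],[-.12,.1,.012]])
f=lambda p:np.r_[(proj(t,tp(T(*p),bP))-bt).ravel(),(proj(s,tp(T(*p),bPs))-bs).ravel()]
r=least_squares(f,[.56,.19,-.4]); print("board",r.x.round(4),r.fun.round(1))
# shell
ss=sc([[423,503],[582,543],[505,353],[430,403],[583,435]]); sP=np.array([[80,-50,0],[80,59,0],[80,0,134],[80,-50,90],[80,59,90]])/1000
st=tc([[70,128],[140,283]]); stP=np.array([[80,59,90],[-80,59,90]])/1000
g=lambda p:np.r_[(proj(s,tp(T(*p,z=.012),sP))-ss).ravel(),(proj(t,tp(T(*p,z=.012),stP))-st).ravel()]
r=least_squares(g,r.x,loss='soft_l1'); print("shell",r.x.round(4),r.fun.round(1))
# wall
wt=tc([[502,197],[542,365]]); wP=np.array([[80,0,90],[-80,0,90]])/1000
ws=sc([[243,268],[240,175],[342,97]]); wPs=np.array([[80,4.5,0],[80,4.5,90],[-80,4.5,90]])/1000
h=lambda p:np.r_[(proj(t,tp(T(*p,z=.014),wP))-wt).ravel(),(proj(s,tp(T(*p,z=.014),wPs))-ws).ravel()]
r=least_squares(h,[.46,-.14,.2]); print("wall",r.x.round(4),r.fun.round(1))
for a,b in (([583,150],[636,360]),([670,132],[722,338])):
    k=lambda p:(proj(t,tp(T(*p,z=.014),np.array([[.1,0,.095],[-.1,0,.095]])))-tc([a,b])).ravel()
    r=least_squares(k,[.46,-.2,.2]); print("roof",r.x.round(4),r.fun.round(1))
E
python3 fit0.py
```

```text
board [0.5637 0.1977 0.4222] [-1.1 -0.3 -0.6 -0.2 -0.4 -0.3 -1.2  0.2 -0.8 -1.5 -0.7 -0.8 -0.4 -1.5]
shell [0.5624 0.1937 0.4629] [-0.6  0.7 -0.1 -0.4 -0.5  0.5 -1.3 -1.2  1.7 -0.9 -1.2  0.3 -0.4  0. ]
wall [ 0.4671 -0.1369  0.2343] [-0.2 -0.6  0.5 -0.1 -0.1  0.5 -0.1 -0.5  1.  -0.8]
roof [ 0.4893 -0.2157  0.2243] [-0.1 -0.3  0.1  0.3]
roof [ 0.5075 -0.2949  0.2145] [-0.2 -0.8  0.2  0.7]
```

Emit:
{"name": "play_rows", "arguments": {"linear": [[20,-19.7,-3],[20,-19.7,-3],[20,-19.7,-3],[20,-19.7,-3],[20,-19.7,-3],[20,-19.7,-3],[20,-19.7,-3],[20,-19.7,-3],[20,-19.7,-3],[20,-19.7,-3],[20,-19.7,-3],[20,-19.7,-3]], "rotation": [[0,0,0],[0,0,0],[0,0,0],[0,0,0],[0,0,0],[0,0,0],[0,0,0],[0,0,0],[0,0,0],[0,0,0],[0,0,0],[0,0,0]]}}

```text
clock: 1.15
tool_pos: [0.3642, -0.2746, 0.2674]
tool_rot: [0.0, 0.983, 0.183, -0.0]
wrist_force: [0.5, -0.4, 0.0]
width: 0.0853
grasp_force: 0.0
```

Emit:
{"name": "play_rows", "arguments": {"linear": [[20,-19.7,-3],[20,-19.7,-3],[20,-19.7,-3],[20,-19.7,-3],[20,-19.7,-3],[20,-19.7,-3],[20,-19.7,-3],[20,-19.7,-3],[20,-19.7,-3],[20,-19.7,-3],[20,-19.7,-3],[0,0,0]], "rotation": [[0,0,0],[0,0,0],[0,0,0],[0,0,0],[0,0,0],[0,0,0],[0,0,0],[0,0,0],[0,0,0],[0,0,0],[0,0,0],[0,0,0]]}}

```text
clock: 2.15
tool_pos: [0.4925, 0.0105, 0.3007]
tool_rot: [-0.001, 0.983, 0.186, 0.001]
wrist_force: [-1.1, 0.6, -0.3]
width: 0.0852
grasp_force: 0.0
```

```bash
python3 - <<'E'
from cell import monitor, eyes
from h import *
s=monitor.observe(); r=eyes.get_image("wrist"); pickle.dump((s,r),open("w1.pkl","wb"))
print(s["clock"],s["tool_pos"],R.from_matrix(tool(s)[:3,:3]).as_matrix().round(4).tolist())
im=r["image"]; cv2.imwrite("pics/w1.png",cv2.resize(im[:,:,::-1],(800,600),interpolation=cv2.INTER_CUBIC))
E
```

```text
2.15 [0.49250387 0.01049152 0.3006968 ] [[0.9309, 0.3653, 0.0011], [0.3653, -0.9309, 0.0021], [0.0018, -0.0016, -1.0]]
```

View pics/w1.png

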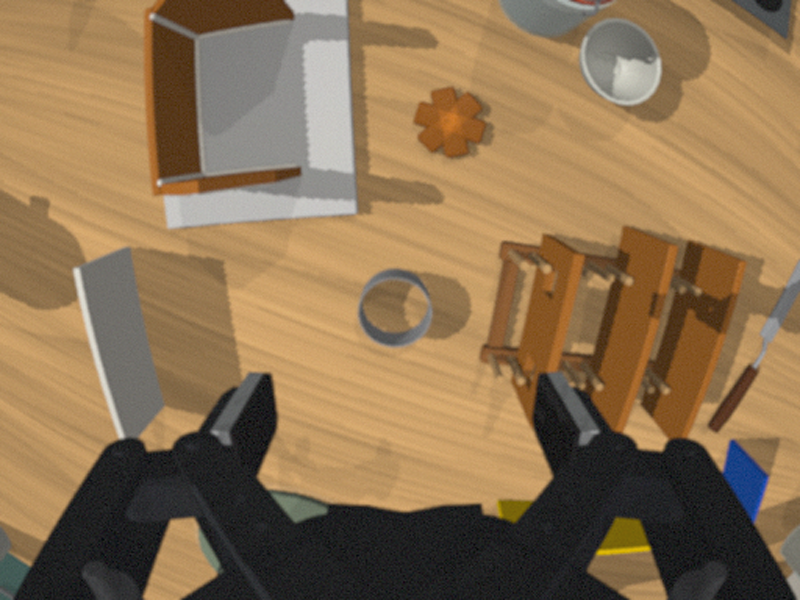

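```bash
cat > fit1.py <<'E'
exec(open("fit0.py").read().replace("print","(lambda *a:0)"))
s1,w=pickle.load(open("w1.pkl","rb")); Tt=tool(s1)
wc=lambda a:np.array(a,float)*.64-.5+.32
a=wc([[154,193],[147,14],[201,174],[197,35],[295,18],[301,166]]); P=np.array([[-80,59,90],[80,59,90],[-71,50,0],[71,50,0],[71,-50,0],[-71,-50,0]])/1000
F=lambda p:np.r_[(wproj(w,Tt,tp(T(*p,z=.012),P))-a).ravel()]
r=least_squares(F,[.56,.195,.43],loss='soft_l1'); SH=r.x; print("shell wrist",r.x.round(4),F(r.x).round(1))
b=wc([[356,213],[168,228]]); F2=lambda p:np.r_[(wproj(w,Tt,tp(T(*p),bP[[2,3]]))-b).ravel(),f(p)/2]
r=least_squares(F2,[.56,.195,.43]); BO=r.x; print("board",r.x.round(4),r.fun.round(1))
WA=least_squares(h,[.46,-.14,.2]).x
def lines(P,z,M): return tp(T(*M,z=z),np.array(P)/1000)
box=lambda x,y0,y1,z:[[i,j,k] for i in(-x,x) for j in (y0,y1) for k in (0,z)]
E8=[(i,j) for i in range(8) for j in range(i) if bin(i^j).count('1')==1]
im=cv2.resize(w["image"][:,:,::-1],None,fx=3,fy=3,interpolation=cv2.INTER_CUBIC)
def draw(B,z,M,c):
    q=(wproj(w,Tt,lines(B,z,M))+.5)*3
    for i,j in E8: cv2.line(im,tuple(int(v) for v in q[i]),tuple(int(v) for v in q[j]),c,1)
draw(box(80,-50,59,90),.012,SH,(255,255,0)); draw(box(71,-50,50,90),.012,SH,(0,255,255)); draw(box(120,-100,100,12),0,BO,(255,0,255)); draw(box(80,-4.5,4.5,90),.014,WA,(255,255,0))
cv2.imwrite("pics/h1.png",np.hstack([im[0:480,220:720],np.zeros((480,5,3),np.uint8),im[410:890,880:1175]]))
E
python3 fit1.py
```

```text
shell wrist [0.5638 0.1996 0.4101] [-1.4  0.7 -1.5 -5.   2.   0.3  0.5  0.1  0.2  0.7  0.1 -0.7]
board [0.5635 0.1997 0.4161] [ 0.8  0.  -0.6  0.  -0.7 -0.2 -0.5 -0.  -0.5  0.  -1.   0.1 -0.2 -0.7
 -0.  -0.3  0.1 -0.6]
```

View pics/h1.png

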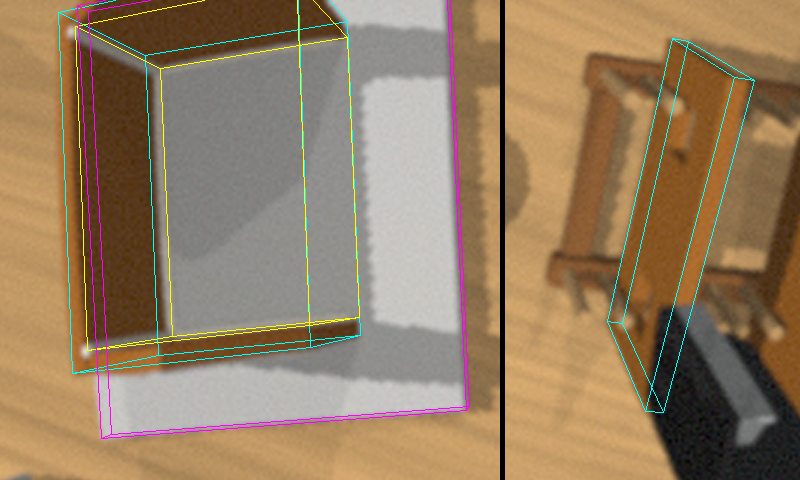

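Emit:
{"name": "play_rows", "arguments": {"linear": [[0,0,0],[0,0,0],[-9.8,22.9,0],[-9.8,22.9,0],[-9.8,22.9,0],[-9.8,22.9,0],[-9.8,22.9,0],[-9.8,22.9,0],[0,0,30],[0,0,30],[0,0,30],[0,0,0]], "rotation": [[0,0,0.07],[0,0,0.07],[0,0,0],[0,0,0],[0,0,0],[0,0,0],[0,0,0],[0,0,0],[0,0,0],[0,0,0],[0,0,0],[0,0,0]]}}

```text
clock: 3.2
tool_pos: [0.462, -0.142, 0.206]
tool_rot: [-0.001, 0.994, 0.114, -0.003]
wrist_force: [-0.3, 0.0, -0.5]
width: 0.0856
grasp_force: 0.0
```

```bash
cat > st.py <<'E'
from cell import monitor
from h import *
import sys
s=monitor.observe(); M=tool(s)[:3,:3]
print(round(s["clock"],2),"pos",s["tool_pos"].round(4) if hasattr(s["tool_pos"],"round") else s["tool_pos"],"yaw",round(float(np.arctan2(M[1,0],M[0,0])),4),"z axis",M[:,2].round(4),"F",np.round(s["wrist_force"],2),"M",np.round(s["moment"],3),"w",s["width"],"g",s["grasp_force"])
if len(sys.argv)>1:
    x,y,z=[float(v) for v in sys.argv[1:4]]
    print("tool-frame delta mm",(M.T@(np.array([x,y,z])-s["tool_pos"])*1000).round(2))
E
python3 - <<'E'
from cell import monitor, eyes
import os; os.chdir(".")
from h import *
s=monitor.observe(); w=eyes.get_image("wrist"); Tt=tool(s); pickle.dump((s,w),open("w2.pkl","wb"))
im=cv2.resize(w["image"][:,:,::-1],None,fx=3,fy=3,interpolation=cv2.INTER_CUBIC)
P=np.array([[i,j,k] for i in(-80,80) for j in (-4.5,4.5) for k in (0,90)])/1000
q=(wproj(w,Tt,tp(T(.4671,-.1369,.2343,z=.014),P))+.5)*3
for i in range(8):
    for j in range(i):
        if bin(i^j).count('1')==1: cv2.line(im,tuple(int(v) for v in q[i]),tuple(int(v) for v in q[j]),(255,255,0),1)
print(q.round())
c=q.mean(0).astype(int); cv2.imwrite("pics/w2.png",im[max(0,c[1]-400):c[1]+400:1,max(0,c[0]-300):c[0]+300][:600])
print(c)
E
python3 st.py .4671 -.1369 .15
```

```text
[[784. 664.]
 [785. 780.]
 [762. 665.]
 [756. 780.]
 [781. 262.]
 [782. 254.]
 [757. 263.]
 [748. 254.]]
[769 490]
3.25 pos [ 0.4633 -0.142   0.2088] yaw 0.2282 z axis [-0.0045  0.001  -1.    ] F [0.53 0.43 0.59] M [ 0.03  -0.011  0.05 ] w 0.08567963062157113 g 0.0
tool-frame delta mm [ 5.14 -3.97 58.74]
```

View pics/w2.png

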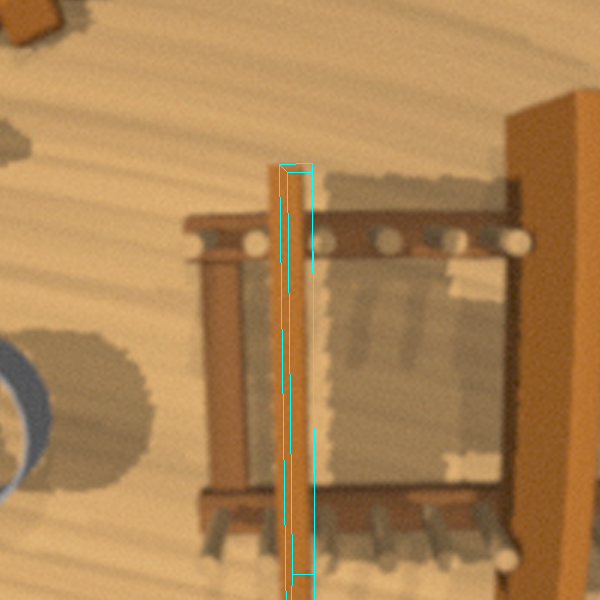

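Emit:
{"name": "play_rows", "arguments": {"linear": [[2,-3,30],[2,-3,30],[0,0,20],[0,0,0],[0,0,0],[0,0,0]], "rotation": [[0,0,0],[0,0,0],[0,0,0],[0,0,0],[0,0,0],[0,0,0]]}}

```text
clock: 3.75
tool_pos: [0.4685, -0.1354, 0.1324]
tool_rot: [0.0, 0.993, 0.114, 0.001]
wrist_force: [0.5, 1.1, 0.7]
width: 0.0857
grasp_force: 0.0
```

```bash
python3 - <<'E'
from cell import monitor, eyes
from h import *
s=monitor.observe(); w=eyes.get_image("wrist"); Tt=tool(s); pickle.dump((s,w),open("w3.pkl","wb"))
im=w["image"].astype(float)
# top-face band sampling: profile at several wall x on top plane
Tw=T(.4666,-.1348,.2343,z=.014)
import sys
for x in (.07,.05,.03,.01,-.01):
    ys=np.arange(-.02,.0201,.0005); P=np.c_[np.full(len(ys),x),ys,np.full(len(ys),.09)]
    q=wproj(w,Tt,tp(Tw,P)).astype(np.float32)
    v=cv2.remap(im.astype(np.float32),q[:,0].reshape(1,-1),q[:,1].reshape(1,-1),cv2.INTER_LINEAR)[0]
    sat=(v[:,0]-v[:,2])
    print(x,q[40].round(),v[::4].astype(int)[:,0].tolist(),sat[::4].astype(int).tolist())
cv2.imwrite("pics/w3.png",cv2.resize(w["image"][:,:,::-1],(800,600),interpolation=cv2.INTER_CUBIC))
E
python3 st.py .4666 -.1348 .047
```

```text
0.07 [257. 111.] [119, 125, 126, 127, 127, 131, 136, 161, 160, 190, 189, 189, 190, 171, 176, 196, 202, 200, 199, 197, 187] [59, 61, 64, 63, 62, 66, 68, 78, 87, 135, 138, 139, 137, 92, 86, 95, 98, 96, 98, 96, 90]
0.05 [258. 145.] [150, 146, 145, 156, 154, 157, 207, 211, 199, 189, 190, 189, 189, 151, 144, 147, 157, 135, 157, 158, 145] [69, 64, 69, 72, 74, 71, 99, 101, 109, 139, 141, 134, 139, 73, 68, 69, 76, 85, 97, 97, 90]
0.03 [258. 178.] [164, 165, 163, 157, 163, 162, 181, 220, 202, 188, 186, 185, 188, 181, 145, 150, 140, 143, 158, 157, 150] [74, 77, 77, 74, 75, 78, 86, 104, 118, 140, 137, 138, 134, 88, 67, 67, 64, 87, 97, 100, 93]
0.01 [258. 209.] [165, 165, 164, 162, 164, 158, 213, 215, 181, 155, 186, 188, 188, 145, 140, 145, 134, 150, 158, 157, 151] [75, 78, 79, 75, 77, 72, 102, 103, 102, 112, 138, 139, 131, 69, 62, 66, 66, 92, 99, 98, 94]
-0.01 [258. 238.] [113, 121, 122, 119, 119, 119, 117, 112, 164, 186, 187, 187, 177, 109, 111, 111, 117, 119, 120, 117, 117] [51, 69, 73, 71, 74, 59, 56, 48, 120, 138, 141, 137, 125, 46, 51, 69, 69, 76, 72, 55, 52]
3.8 pos [ 0.4685 -0.1354  0.1324] yaw 0.2283 z axis [ 2.7e-03 -8.0e-04 -1.0e+00] F [-0.42 -0.51 -0.01] M [-0.003 -0.043 -0.024] w 0.08540696146778805 g 0.0
tool-frame delta mm [-1.96 -1.16 85.36]
```

View pics/w3.png

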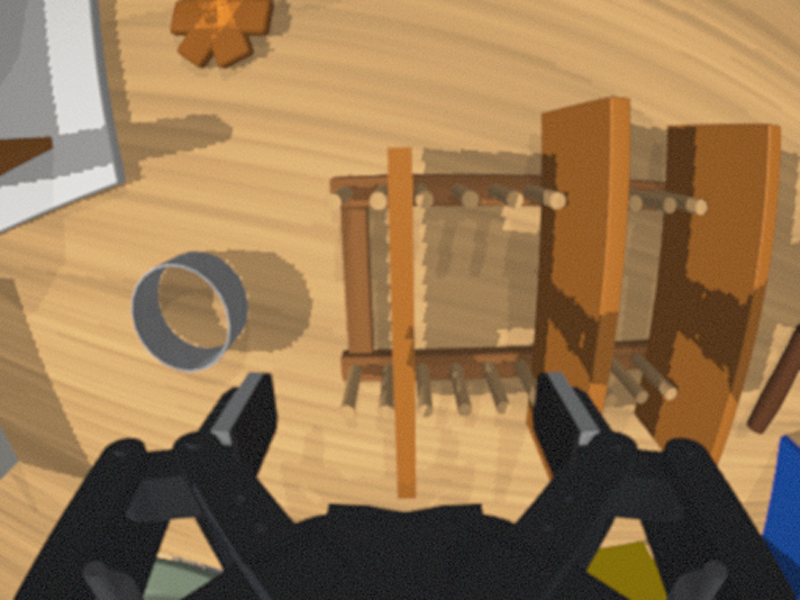

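```bash
python3 - <<'E'
from h import *
s,w=pickle.load(open("w3.pkl","rb")); Tt=tool(s)
a=np.array([[400,148],[407,497]])*.64-.2
P=np.array([[80,0,90],[-80,0,90]])/1000
k=lambda p:(wproj(w,Tt,tp(T(*p,z=.014),P))-a).ravel()
r=least_squares(k,[.4666,-.1348,.234]); print(r.x.round(4),r.fun.round(2))
np.save("wall.npy",r.x)
E
python3 st.py .4664 -.1340 .047
```

```text
[ 0.4664 -0.135   0.2455] [-0.01 -0.42  0.01  0.77]
3.8 pos [ 0.4685 -0.1354  0.1324] yaw 0.2283 z axis [ 2.7e-03 -8.0e-04 -1.0e+00] F [-0.42 -0.51 -0.01] M [-0.003 -0.043 -0.024] w 0.08540696146778805 g 0.0
tool-frame delta mm [-1.98 -1.98 85.36]
```

Emit:
{"name": "play_rows", "arguments": {"linear": [[-1,-0.7,15],[-1,-0.6,15],[0,0,15],[0,0,15],[0,0,15],[0,0,10],[0,0,0],[0,0,0]], "rotation": [[0,0,-0.012],[0,0,0],[0,0,0],[0,0,0],[0,0,0],[0,0,0],[0,0,0],[0,0,0]]}}

```text
clock: 4.47
tool_pos: [0.4656, -0.1343, 0.046]
tool_rot: [0.0, 0.993, 0.12, 0.0]
wrist_force: [0.1, 0.1, 0.5]
width: 0.0856
grasp_force: 0.0
```

```bash
python3 st.py .4664 -.1347 .047
```

```text
4.47 pos [ 0.4656 -0.1343  0.046 ] yaw 0.2407 z axis [ 4.e-04 -2.e-04 -1.e+00] F [0.09 0.05 0.46] M [-0.009  0.016 -0.014] w 0.08564379513928207 g 0.0
tool-frame delta mm [ 0.68  0.62 -0.99]
```

Good. Close.

Emit:
{"name": "play_rows", "arguments": {"linear": [[0,0,0],[0,0,0],[0,0,0],[0,0,0],[0,0,0],[0,0,0],[0,0,0],[0,0,0],[0,0,0],[0,0,0],[0,0,0],[0,0,0]], "rotation": [[0,0,0],[0,0,0],[0,0,0],[0,0,0],[0,0,0],[0,0,0],[0,0,0],[0,0,0],[0,0,0],[0,0,0],[0,0,0],[0,0,0]], "gripper": -1, "force": 45}}

```text
clock: 5.47
tool_pos: [0.4652, -0.1342, 0.0454]
tool_rot: [0.0, 0.993, 0.12, 0.0]
wrist_force: [-1.5, -0.1, 5.2]
width: 0.0086
grasp_force: 47.1
```

```bash
python3 st.py
```

```text
5.47 pos [ 0.4652 -0.1342  0.0454] yaw 0.2407 z axis [ 1.e-04 -0.e+00 -1.e+00] F [-1.46 -0.05  5.19] M [-0.056  0.171 -0.033] w 0.0085928211348717 g 47.1303516626358
```

Emit:
{"name": "play_rows", "arguments": {"linear": [[0,0,-5],[0,0,-8],[0,0,-12],[0,0,-15],[0,0,-20],[0,0,-20],[0,0,-20],[0,0,-10],[0,0,0],[0,0,0],[0,0,0]], "rotation": [[0,0,0],[0,0,0],[0,0,0],[0,0,0],[0,0,0],[0,0,0],[0,0,0],[0,0,0],[0,0,0],[0,0,0],[0,0,0]]}}

```text
clock: 6.38
tool_pos: [0.4648, -0.1341, 0.1546]
tool_rot: [-0.0, 0.993, 0.12, -0.0]
wrist_force: [0.7, -0.5, -0.8]
width: 0.0087
grasp_force: 46.4
```

```bash
python3 st.py .6016 .1132 .15; python3 - <<'E'
from cell import monitor, eyes
from h import *
s=monitor.observe(); w=eyes.get_image("wrist"); Tt=tool(s); pickle.dump((s,w),open("w4.pkl","wb"))
t=eyes.get_image("scene"); pickle.dump(t,open("s4.pkl","wb"))
im=w["image"][:,:,::-1]
a=cv2.resize(im[60:360,150:370],None,fx=1.8,fy=1.8); b=cv2.resize(t["image"][60:260,150:350,::-1],None,fx=2,fy=2)
H=max(a.shape[0],b.shape[0]); p=lambda q:np.vstack([q,np.zeros((H-q.shape[0],q.shape[1],3),np.uint8)])
cv2.imwrite("pics/w4.png",np.hstack([p(a),p(b)])[:, :800])
E
```

```text
6.38 pos [ 0.4648 -0.1341  0.1546] yaw 0.2408 z axis [-1.e-03  2.e-04 -1.e+00] F [ 0.73 -0.47 -0.82] M [0.011 0.055 0.043] w 0.008684487751085181 g 46.44680589437485
tool-frame delta mm [ 191.84 -207.5     4.53]
```

View pics/w4.png

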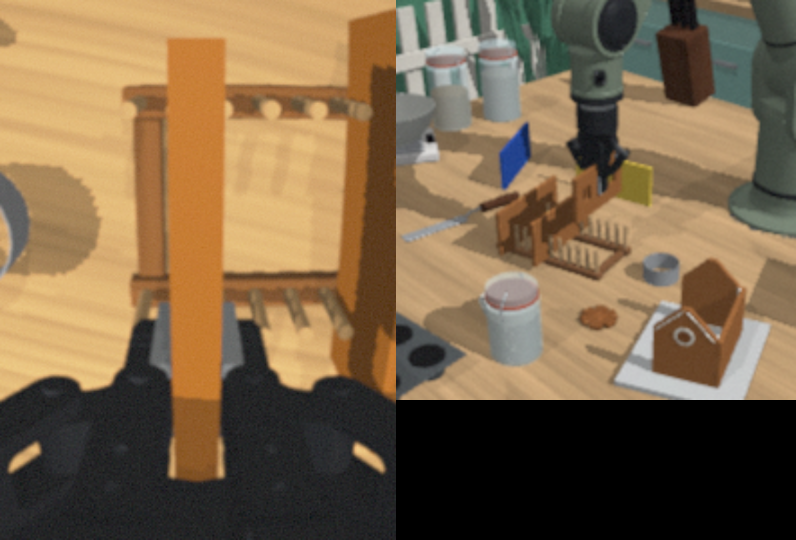

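Emit:
{"name": "play_rows", "arguments": {"linear": [[10,-10.4,0],[19,-20.7,0],[20,-21.8,0],[20,-21.8,0],[20,-21.8,0],[20,-21.8,0],[20,-21.8,0],[20,-21.8,0],[20,-21.8,0],[15,-15.5,0],[8,-8,0],[0,0,0]], "rotation": [[0,0,0],[0,0,0],[0,0,0],[0,0,0],[0,0,0],[0,0,0],[0,0,0],[0,0,0],[0,0,0],[0,0,-0.057],[0,0,-0.057],[0,0,-0.057]]}}

```text
clock: 7.48
tool_pos: [0.6019, 0.1165, 0.154]
tool_rot: [-0.001, 0.978, 0.207, -0.0]
wrist_force: [0.4, 0.2, -0.4]
width: 0.0087
grasp_force: 46.4
```

Emit:
{"name": "play_rows", "arguments": {"linear": [[0,0,0],[0,0,0],[0,0,0],[0,0,0]], "rotation": [[0,0,0],[0,0,0],[0,0,0],[0,0,0]]}}

```text
clock: 7.82
tool_pos: [0.6016, 0.1127, 0.1551]
tool_rot: [0.0, 0.979, 0.203, -0.0]
wrist_force: [0.8, 0.4, -1.3]
width: 0.0085
grasp_force: 46.4
```

```bash
python3 - <<'E'
from h import *
s,w=pickle.load(open("w4.pkl","rb"))
a=np.array([[168,39],[224,39],[172,480],[222,480]])/1.8+[150,60]-.2
def k(p):
    x,y,yw,z,L=p; P=np.array([[L,-.0045,0],[L,.0045,0],[-L,-.0045,0],[-L,.0045,0]])
    return np.r_[(wproj(w,np.eye(4),tp(T(x,y,yw,z=-z),P))-a).ravel(),(L-.08)*1e5]
r=least_squares(k,[0,0,0,.057,.08]); print(r.x.round(4),r.fun.round(2))
E
python3 - <<'E'
from cell import monitor, eyes
from h import *
s=monitor.observe(); w=eyes.get_image("wrist"); Tt=tool(s); pickle.dump((s,w),open("w5.pkl","wb"))
def bx(x0,x1,y0,y1,z0,z1): return np.array([[i,j,k] for i in(x0,x1) for j in (y0,y1) for k in (z0,z1)])/1000
im=cv2.resize(w["image"][:,:,::-1],None,fx=2.4,fy=2.4,interpolation=cv2.INTER_CUBIC)
def dr(B,M,c):
    q=(wproj(w,Tt,tp(M,B))+.5)*2.4; q=q.astype(int)
    for i in range(8):
        for j in range(i):
            if bin(i^j).count('1')==1: cv2.line(im,tuple(map(int,q[i])),tuple(map(int,q[j])),c,1)
M=T(.5638,.1996,.411,z=.012)
for sg in(-1,1): dr(bx(sg*71,sg*80,-50,50,0,90),M,(255,255,0))
dr(bx(-120,120,-100,100,-12,0),M,(255,0,255))
np.save("pics/full.npy",im); q=(wproj(w,Tt,tp(M,bx(-80,80,-50,50,0,90)))+.5)*2.4; print(q.round())
c=q.mean(0).astype(int); x0=min(max(0,c[0]-330),im.shape[1]-800); y0=min(max(0,c[1]-300),im.shape[0]-600); print(x0,y0)
cv2.imwrite("pics/w5.png",im[y0:y0+600,x0:x0+800])
E
python3 st.py .6016 .1132 .15
```

```text
[ 0.0046 -0.0005 -0.0017 -0.012   0.08  ] [ 6.76 -0.34 -6.75 -0.38  7.49  0.57 -7.49  0.54 -0.03]
[[526. 589.]
 [495. 711.]
 [324. 582.]
 [243. 689.]
 [511. 226.]
 [461. 224.]
 [283. 242.]
 [162. 253.]]
45 139
7.87 pos [0.6016 0.1127 0.1553] yaw 0.41 z axis [-1.e-04 -3.e-04 -1.e+00] F [-0.04 -0.53 -0.47] M [-0.03   0.033  0.042] w 0.008262376065743302 g 46.41386389732361
tool-frame delta mm [ 0.18 -0.5   5.26]
```

View pics/w5.png

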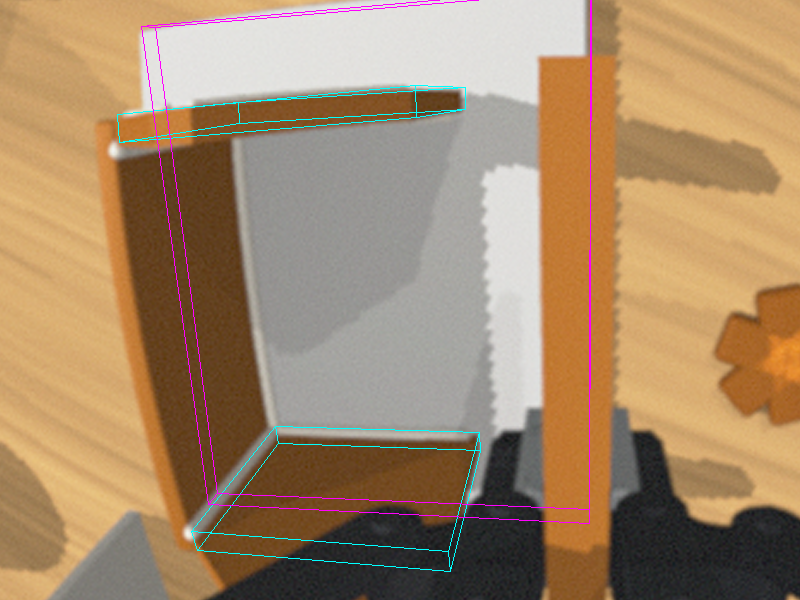

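```bash
python3 - <<'E'
from h import *
for f,a in (("w4.pkl",np.array([[168,39],[224,39]])/1.8+[150,60]-.2),("w5.pkl",(np.array([[540,57],[614,57]])+[45,139])/2.4-.5)):
    s,w=pickle.load(open(f,"rb"))
    for z in (.055,.057,.060,None):
        def k(p):
            P=np.array([[p[0],p[1]-.0045,-(z or p[2])],[p[0],p[1]+.0045,-(z or p[2])]]); return (wproj(w,np.eye(4),P)-a).ravel()
        r=least_squares(k,[.08,0,.057]); print(f,z,r.x.round(4),r.fun.round(1))
E
```

```text
w4.pkl 0.055 [ 0.081  -0.0006  0.057 ] [ 0.1  0.  -0.1 -0. ]
w4.pkl 0.057 [ 0.0809 -0.0006  0.057 ] [-0.3  0.   0.3 -0. ]
w4.pkl 0.06 [ 0.0808 -0.0006  0.057 ] [-0.9  0.   0.9 -0. ]
w4.pkl None [ 0.081  -0.0006  0.0553] [ 0.  0.  0. -0.]
w5.pkl 0.055 [ 0.0812 -0.0006  0.057 ] [-0.1  0.   0.1 -0. ]
w5.pkl 0.057 [ 0.0811 -0.0006  0.057 ] [-0.4  0.   0.4 -0. ]
w5.pkl 0.06 [ 0.081  -0.0006  0.057 ] [-1.  0.  1. -0.]
w5.pkl None [ 0.0812 -0.0006  0.0545] [ 0.  0.  0. -0.]
```

Emit:
{"name": "play_rows", "arguments": {"linear": [[-0.9,-9,10],[0,-10,18],[0,-9,20],[0,0,20],[0,0,15],[0,0,12],[0,0,8],[0,0,5],[0,0,0],[0,0,0],[0,0,0],[0,0,0]], "rotation": [[0,0,0],[0,0,0],[0,0,0],[0,0,0],[0,0,0],[0,0,0],[0,0,0],[0,0,0],[0,0,0],[0,0,0],[0,0,0],[0,0,0]]}}

```text
clock: 8.87
tool_pos: [0.5901, 0.1386, 0.0481]
tool_rot: [-0.0, 0.979, 0.204, 0.001]
wrist_force: [0.5, -0.1, -1.1]
width: 0.0085
grasp_force: 46.4
```

```bash
cat >> st.py <<'E'
c,n=np.cos(.411),np.sin(.411); d=s["tool_pos"]-[.5638,.1996,.012]
print("shell frame TCP mm",np.round([1e3*(c*d[0]+n*d[1]),1e3*(-n*d[0]+c*d[1]),1e3*d[2]],2),"push F along +y of shell on tool",round(float(-n*s["wrist_force"][0]+c*s["wrist_force"][1]),2), "Fx",round(float(c*s["wrist_force"][0]+n*s["wrist_force"][1]),2))
E
python3 st.py
```

```text
8.87 pos [0.5901 0.1386 0.0481] yaw 0.4116 z axis [ 1.1e-03  4.0e-04 -1.0e+00] F [ 0.53 -0.07 -1.07] M [ 0.033 -0.055  0.031] w 0.008520402031244946 g 46.422210931777954
shell frame TCP mm [ -0.24 -66.45  36.06] push F along +y of shell on tool -0.28 Fx 0.46
```

Emit:
{"name": "play_rows", "arguments": {"linear": [[-0.7,0,1.5],[0,0,1.5],[0,0,0.5],[0,0,0],[0,0,0],[0,0,0]], "rotation": [[0,0,0],[0,0,0],[0,0,0],[0,0,0],[0,0,0],[0,0,0]]}}

```text
clock: 9.37
tool_pos: [0.589, 0.1382, 0.0438]
tool_rot: [-0.0, 0.979, 0.204, -0.0]
wrist_force: [0.6, -0.1, -1.3]
width: 0.0085
grasp_force: 46.4
```

Emit:
{"name": "play_rows", "arguments": {"linear": [[0,0,0.3],[0,0,0.3],[0,0,0],[0,0,0]], "rotation": [[0,0,0],[0,0,0],[0,0,0],[0,0,0]]}}

```text
clock: 9.7
tool_pos: [0.5891, 0.1382, 0.0434]
tool_rot: [0.0, 0.979, 0.204, 0.0]
wrist_force: [-1.1, -0.3, 5.9]
width: 0.0089
grasp_force: 47.2
```

Emit:
{"name": "play_rows", "arguments": {"linear": [[0,0,0.3],[0,0,0.3],[0,0,0],[0,0,0]], "rotation": [[0,0,0],[0,0,0],[0,0,0],[0,0,0]]}}

```text
clock: 10.03
tool_pos: [0.5891, 0.1382, 0.0434]
tool_rot: [0.0, 0.979, 0.204, 0.0]
wrist_force: [-5.4, -1.0, 16.7]
width: 0.0083
grasp_force: 49.2
```

Emit:
{"name": "play_rows", "arguments": {"linear": [[0,0,-0.9],[0,0,-0.9],[0,-2,0],[0,-2,0],[0,-2,0],[0,-1.5,0],[0,0,0],[0,0,0],[0,0,0],[0,0,0]], "rotation": [[0,0,0],[0,0,0],[0,0,0],[0,0,0],[0,0,0],[0,0,0],[0,0,0],[0,0,0],[0,0,0],[0,0,0]]}}

```text
clock: 10.87
tool_pos: [0.5861, 0.145, 0.0444]
tool_rot: [0.0, 0.979, 0.204, 0.0]
wrist_force: [0.3, -0.6, -0.4]
width: 0.0082
grasp_force: 46.5
```

```bash
python3 st.py
```

```text
10.87 pos [0.5861 0.145  0.0444] yaw 0.4116 z axis [ 0. -0. -1.] F [ 0.28 -0.64 -0.43] M [-0.042  0.034  0.049] w 0.008154244019378327 g 46.514575481414795
shell frame TCP mm [ -1.39 -58.98  32.38] push F along +y of shell on tool -0.7 Fx -0.0
```

Emit:
{"name": "play_rows", "arguments": {"linear": [[0,-0.5,0],[0,-0.5,0],[0,-0.5,0],[0,-0.5,0],[0,0,0],[0,0,0],[0,0,0]], "rotation": [[0,0,0],[0,0,0],[0,0,0],[0,0,0],[0,0,0],[0,0,0],[0,0,0]]}}

```text
clock: 11.45
tool_pos: [0.5852, 0.1469, 0.0444]
tool_rot: [0.0, 0.979, 0.204, 0.0]
wrist_force: [0.3, -0.2, -0.5]
width: 0.0089
grasp_force: 46.5
```

Emit:
{"name": "play_rows", "arguments": {"linear": [[0,-0.3,0],[0,-0.3,0],[0,0,0],[0,0,0],[0,0,0]], "rotation": [[0,0,0],[0,0,0],[0,0,0],[0,0,0],[0,0,0]]}}

```text
clock: 11.87
tool_pos: [0.585, 0.1475, 0.0444]
tool_rot: [-0.0, 0.979, 0.204, -0.0]
wrist_force: [-0.9, 0.3, -1.2]
width: 0.0086
grasp_force: 46.5
```

Emit:
{"name": "play_rows", "arguments": {"linear": [[0,-0.3,0],[0,-0.3,0],[0,0,0],[0,0,0],[0,0,0]], "rotation": [[0,0,0],[0,0,0],[0,0,0],[0,0,0],[0,0,0]]}}

```text
clock: 12.28
tool_pos: [0.5848, 0.148, 0.0444]
tool_rot: [-0.0, 0.979, 0.204, -0.0]
wrist_force: [-0.1, 0.4, 0.4]
width: 0.0086
grasp_force: 46.5
```

Emit:
{"name": "play_rows", "arguments": {"linear": [[0,-0.3,0],[0,0,0],[0,0,0],[0,0,0]], "rotation": [[0,0,0],[0,0,0],[0,0,0],[0,0,0]]}}

```text
clock: 12.62
tool_pos: [0.5846, 0.1483, 0.0444]
tool_rot: [-0.0, 0.979, 0.204, -0.0]
wrist_force: [0.2, 0.6, -0.5]
width: 0.0085
grasp_force: 46.5
```

Emit:
{"name": "play_rows", "arguments": {"linear": [[0,-0.3,0],[0,0,0],[0,0,0],[0,0,0]], "rotation": [[0,0,0],[0,0,0],[0,0,0],[0,0,0]]}}

```text
clock: 12.95
tool_pos: [0.5845, 0.1486, 0.0444]
tool_rot: [-0.0, 0.979, 0.204, 0.0]
wrist_force: [-0.2, 0.3, -0.7]
width: 0.0085
grasp_force: 46.5
```

Emit:
{"name": "play_rows", "arguments": {"linear": [[0,-0.3,0],[0,0,0],[0,0,0],[0,0,0]], "rotation": [[0,0,0],[0,0,0],[0,0,0],[0,0,0]]}}

```text
clock: 13.28
tool_pos: [0.5844, 0.1488, 0.0444]
tool_rot: [0.0, 0.979, 0.204, 0.0]
wrist_force: [0.6, 0.0, -1.6]
width: 0.0086
grasp_force: 46.5
```

```bash
python3 st.py
```

```text
13.28 pos [0.5844 0.1488 0.0444] yaw 0.4118 z axis [ 0.  0. -1.] F [ 0.61  0.04 -1.57] M [-0.05   0.089 -0.005] w 0.008639628461745078 g 46.51477575302124
shell frame TCP mm [ -1.38 -54.78  32.39] push F along +y of shell on tool -0.21 Fx 0.58
```

Emit:
{"name": "play_rows", "arguments": {"linear": [[0,-0.3,0],[0,0,0],[0,0,0],[0,0,0]], "rotation": [[0,0,0],[0,0,0],[0,0,0],[0,0,0]]}}

```text
clock: 13.62
tool_pos: [0.5843, 0.1491, 0.0444]
tool_rot: [-0.0, 0.979, 0.204, 0.0]
wrist_force: [-0.5, -0.0, -0.8]
width: 0.0083
grasp_force: 46.5
```

Emit:
{"name": "play_rows", "arguments": {"linear": [[0,-0.3,0],[0,0,0],[0,0,0],[0,0,0]], "rotation": [[0,0,0],[0,0,0],[0,0,0],[0,0,0]]}}

```text
clock: 13.95
tool_pos: [0.5842, 0.1493, 0.0444]
tool_rot: [0.0, 0.979, 0.204, 0.0]
wrist_force: [0.4, -0.5, -0.1]
width: 0.0087
grasp_force: 46.4
```

Emit:
{"name": "play_rows", "arguments": {"linear": [[0,-0.3,0],[0,0,0],[0,0,0],[0,0,0]], "rotation": [[0,0,0],[0,0,0],[0,0,0],[0,0,0]]}}

```text
clock: 14.28
tool_pos: [0.5841, 0.1495, 0.0444]
tool_rot: [0.0, 0.979, 0.204, 0.0]
wrist_force: [2.3, -3.0, -0.8]
width: 0.0085
grasp_force: 46.5
```

```bash
python3 st.py
```

```text
14.28 pos [0.5841 0.1495 0.0444] yaw 0.4117 z axis [ 1.e-04 -2.e-04 -1.e+00] F [ 2.29 -2.96 -0.81] M [-0.568 -0.333  0.294] w 0.00850493031156 g 46.45924597978592
shell frame TCP mm [ -1.39 -54.08  32.4 ] push F along +y of shell on tool -3.63 Fx 0.92
```

Emit:
{"name": "play_rows", "arguments": {"linear": [[0,0,0],[0,-0.2,0],[0,0,0],[0,0,0],[0,0,0]], "rotation": [[0,0,-0.004],[0,0,0],[0,0,0],[0,0,0],[0,0,0]]}}

```text
clock: 14.7
tool_pos: [0.5841, 0.1495, 0.0444]
tool_rot: [0.0, 0.979, 0.206, 0.0]
wrist_force: [2.6, -3.3, -1.9]
width: 0.0084
grasp_force: 46.3
```

```bash
python3 st.py
```

```text
14.7 pos [0.5841 0.1495 0.0444] yaw 0.4154 z axis [ 2.e-04 -3.e-04 -1.e+00] F [ 2.58 -3.35 -1.9 ] M [-0.886 -0.582  0.026] w 0.008373045876377189 g 46.332341730594635
shell frame TCP mm [ -1.38 -54.04  32.4 ] push F along +y of shell on tool -4.1 Fx 1.03
```

Emit:
{"name": "play_rows", "arguments": {"linear": [[0,-0.2,0],[0,0,0],[0,0,0],[0,0,0]], "rotation": [[0,0,0],[0,0,0],[0,0,0],[0,0,0]]}}

```text
clock: 15.03
tool_pos: [0.5841, 0.1495, 0.0444]
tool_rot: [0.0, 0.979, 0.206, 0.0]
wrist_force: [3.1, -4.6, -1.2]
width: 0.0086
grasp_force: 46.3
```

```bash
python3 st.py
```

```text
15.03 pos [0.5841 0.1495 0.0444] yaw 0.4153 z axis [ 3.e-04 -5.e-04 -1.e+00] F [ 3.09 -4.56 -1.24] M [-0.981 -0.693  0.03 ] w 0.008630019984802947 g 46.29567414522171
shell frame TCP mm [ -1.4  -54.06  32.39] push F along +y of shell on tool -5.42 Fx 1.01
```

Emit:
{"name": "play_rows", "arguments": {"linear": [[0,-0.2,0],[0,-0.2,0],[0,0,0],[0,0,0],[0,0,0]], "rotation": [[0,0,0],[0,0,0],[0,0,0],[0,0,0],[0,0,0]]}}

```text
clock: 15.45
tool_pos: [0.5841, 0.1495, 0.0444]
tool_rot: [0.0, 0.979, 0.206, 0.0]
wrist_force: [5.1, -7.4, -1.3]
width: 0.0084
grasp_force: 46.2
```

```bash
python3 st.py
```

```text
15.45 pos [0.5841 0.1495 0.0444] yaw 0.415 z axis [ 4.e-04 -8.e-04 -1.e+00] F [ 5.06 -7.39 -1.3 ] M [-1.284 -0.788  0.119] w 0.008353821271832781 g 46.248645186424255
shell frame TCP mm [ -1.4  -54.04  32.39] push F along +y of shell on tool -8.8 Fx 1.69
```

Emit:
{"name": "play_rows", "arguments": {"linear": [[0,0,0],[0,0,0],[0,0,0],[0,0,0],[0,0,0],[0,0,0],[0,0,0],[0,0,0],[0,0,0],[0,0,0],[0,0,0],[0,0,0]], "rotation": [[0,0,0],[0,0,0],[0,0,0],[0,0,0],[0,0,0],[0,0,0],[0,0,0],[0,0,0],[0,0,0],[0,0,0],[0,0,0],[0,0,0]]}}

```text
clock: 16.45
tool_pos: [0.5841, 0.1495, 0.0444]
tool_rot: [0.0, 0.979, 0.206, 0.0]
wrist_force: [3.8, -6.6, -1.8]
width: 0.0084
grasp_force: 46.2
```

Emit:
{"name": "play_rows", "arguments": {"linear": [[0,0,0],[0,0,0],[0,0,0],[0,0,0],[0,0,0],[0,0,0],[0,0,0],[0,0,0],[0,0,0],[0,0,0],[0,0,0],[0,0,0]], "rotation": [[0,0,0],[0,0,0],[0,0,0],[0,0,0],[0,0,0],[0,0,0],[0,0,0],[0,0,0],[0,0,0],[0,0,0],[0,0,0],[0,0,0]]}}

```text
clock: 17.45
tool_pos: [0.5841, 0.1495, 0.0444]
tool_rot: [0.0, 0.979, 0.206, 0.0]
wrist_force: [4.9, -6.8, -0.9]
width: 0.0085
grasp_force: 46.3
```

Emit:
{"name": "play_rows", "arguments": {"linear": [[0,0,0],[0,0,0],[0,0,0],[0,0,0],[0,0,0],[0,0,0],[0,0,0],[0,0,0],[0,0,0],[0,0,0],[0,0,0],[0,0,0]], "rotation": [[0,0,0],[0,0,0],[0,0,0],[0,0,0],[0,0,0],[0,0,0],[0,0,0],[0,0,0],[0,0,0],[0,0,0],[0,0,0],[0,0,0]]}}

```text
clock: 18.45
tool_pos: [0.5842, 0.1495, 0.0444]
tool_rot: [0.0, 0.979, 0.206, 0.0]
wrist_force: [4.2, -7.8, -1.2]
width: 0.0082
grasp_force: 46.2
```

Emit:
{"name": "play_rows", "arguments": {"linear": [[0,0,0],[0,0,0],[0,0,0],[0,0,0],[0,0,0],[0,0,0],[0,0,0],[0,0,0],[0,0,0],[0,0,0],[0,0,0],[0,0,0]], "rotation": [[0,0,0],[0,0,0],[0,0,0],[0,0,0],[0,0,0],[0,0,0],[0,0,0],[0,0,0],[0,0,0],[0,0,0],[0,0,0],[0,0,0]]}}

```text
clock: 19.45
tool_pos: [0.5841, 0.1495, 0.0444]
tool_rot: [0.0, 0.979, 0.206, 0.0]
wrist_force: [5.1, -6.7, -1.8]
width: 0.0087
grasp_force: 46.2
```

```bash
python3 st.py; python3 - <<'E'
from cell import eyes
from h import *
s=eyes.get_image("scene"); t=eyes.get_image("top")
a=cv2.resize(s["image"][140:265,190:350,::-1],None,fx=4.7,fy=3.2*1.0) if 0 else cv2.resize(s["image"][165:265,240:350,::-1],None,fx=4,fy=4,interpolation=cv2.INTER_CUBIC)
b=cv2.resize(t["image"][130:230,140:230,::-1],None,fx=3.9,fy=4,interpolation=cv2.INTER_CUBIC)
cv2.imwrite("pics/end.png",np.hstack([a,b])[:,:800])
E
```

```text
19.45 pos [0.5841 0.1495 0.0444] yaw 0.415 z axis [ 4.e-04 -8.e-04 -1.e+00] F [ 5.13 -6.69 -1.77] M [-1.362 -0.869  0.11 ] w 0.008697481494425912 g 46.2497216463089
shell frame TCP mm [ -1.41 -54.03  32.39] push F along +y of shell on tool -8.18 Fx 2.03
```

View pics/end.png

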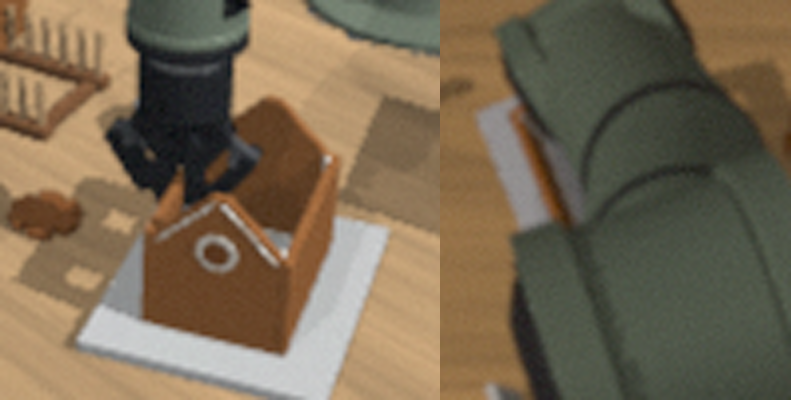

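The picture shows the wall standing flush against the gable at about (145,275), with its end in line with the gable's outer face. The force is steady at about 8 N.

```bash
python3 -c "
from cell import workorder; print(workorder.job_done())"
```

```text
the job is handed in; nothing more can be done
None
```

The windowed wall is standing in its place, held upright and pressed square on both gables at about 8 N (readings 7.5–9 N over 4 s), and the job is handed in with the robot still holding it; no verdict came back.

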